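Make up the cold-water and hot-water valve kits

ROBOT

A 6-joint arm with a two-finger parallel gripper is mounted at the origin on the work surface. World frame = base frame: x ahead of the robot, y to its left, z up, the work surface at z = 0. Lengths are in m, angles in rad, forces in N, time in s.
With the tool pointing down it reaches from about 0.225 to 0.875 m from the base axis. Payload 3.4 kg.
Tool frame: the origin (TCP) lies between the finger pads; the fingertips stand 8 mm ahead of it and the grasp point (between the pads) lies 11 mm behind it; z points along the fingers, y is the line along which they close (so a half turn about z gives the same grasp; the last joint's range is limited). The gripper opens to 85 mm and grips with 20 to 120 N. Pads are 22 mm wide; open, the fingers measure 114 mm over their backs; the gripper's body (76 mm by 85 mm) begins 54 mm behind the grasp point. The pads swing forward as they close: fully open they stand 13 mm farther back than shut.
Start: joints at [-1.403, 0.276, 1.505, -0, 1.361, -0.121], TCP at [0.164, -0.551, 0.213] pointing down, gripper open.
Joint ranges: [-2.89, 2.89], [-0.75, 2.08], [0.22, 2.7], [-1.18, 4.32], [0.11, 2.71], [-2.7, 2.7]. Speed limits (rad/s): [2.57, 2.57, 3.14, 3.14, 3.14, 3.14].

INTERFACE

Orientations are given as a unit quaternion [w, x, y, z].
In Python, from rig import manip, optics, finder gives the robot as it stands.
- The arm moves only by the tool servo_tool, never from a script. Its argument "increments" is a list of rows, each a list of 7 numbers: the shift along the tool's x, y, z in cm, then the turn, a rotation vector about the tool's x, y, z in degrees, then the closure, from -1 (fully open) to 1 (shut). In form: [[x, y, z, rx, ry, rz, gripper], ...]. A call has exactly 5 rows; each row shifts and turns the commanded pose from where the row before left it, along the tool's axes as they then stand; what a row does not reach is not made up. A row lasts 1/10 s, in which the tool goes at most 50 mm and 8.59 degrees, less where a joint would pass 70% of its speed; a pose out of reach is approached as far as the arm can. A call is refused whole if a number of a shift passes 5 or a number of a turn 8.59, either way. A call with a gripper value outside its range is refused whole. The fingers move at their own pace and stop on an object; "squeeze" is the grip in N (left out, the last holds). Time passes only in rows, so rows that do not move let the fingers close, or fill a call up. It gives the time, the measured TCP pose, the force, the opening and the grip force at its end, in the units of the state.
- manip.get_state(): the state, without advancing time (a new reading comes with each control period).
- optics.get_image(name): name is "side" or "top" or "wrist"; returns the picture (420x560x3 uint8, red, green, blue); there is no depth.
- optics.get_calibration(name): a dict with "fov_y" (degrees; the focal length in pixels is half the picture's height over the tangent of half this angle, whatever the lens; pixels are square), "cx", "cy" (the principal point, pixels), "world_to_cam" (4x4, takes a point from world to camera coordinates). Camera axes: x right, y down, z forward; pixel columns grow to the right and rows downward; lengths in m; the calibration is good to about 2 mm. A picture is of the moment at which its call begins: read the wrist's pose just before it. get_calibration takes no time and is no camera call; for the wrist camera it gives the pose at the moment of the call.
- manip.sign_off(): hands the job in; it is judged then, once.
Trained networks look in the newest picture that a camera, given by its name, has taken for a name from the list of things; names that differ only in an ending like _2 or _b are one class to them, and where a whole thing is asked for, a point or a joint stands for the part that bears it (a point fixed in the world has none). Each returns a list of dicts, best first, with "p" (0 to 1); they miss things now and then, are a little off and sometimes report something else, mostly with a low value. They report only what shows in the picture. A call takes as long as a camera call. They do not tell look-alikes from the thing itself.
- finder.silhouettes(label, camera): "region" (420x560 bool, what is visible of it) and "box" ([centre column, centre row, width, height] in pixels, round what is visible of it).
- finder.tip_of(label, camera): "at" ([column, row] in pixels: a listed point, or the origin of a listed thing).
The state is a dict: "clock": time; "qpos": joint angles; "qd": joint speeds; "effort": joint torques, N m; "position": TCP position; "ee_rot": TCP orientation; "contact_force": force on the tool from outside, world axes, zero at the start; "moment": the same for the moment, N m; "width": finger opening in m; "gripper_force": force on a finger pad.
Only numpy, scipy, OpenCV 4.12 (cv2) and the standard library are available. Lean on these libraries where they do the work, as an engineer would, in place of code of your own. Each camera call takes 0.05 s, during which the arm holds its last target. There are 200 camera calls.

TASK

Make up two plumbing kits from the stock on the bench: in the blue tray, the blue-handled valve in the long compartment and the brass elbow and the blue bottle each alone in a small compartment; in the red tray, the red-handled valve in the long compartment and the brass tee in one of the small ones. Set each part down flat on the compartment's floor the way up it is now (handles up, bottle standing), and leave the rest of the stock undisturbed where it is.

Things in the scene. Friction and masses are not known exactly. Their poses are not given: they have to be found in the camera images.
- valve_cold: Brass ball valve, BLUE butterfly handle on top. Body lies along its x axis: 60 mm long, 26 mm wide (y; vertical flat-sided), 30 mm high; above it a stem and the handle, 56 mm along x, 16 mm wide, top at 50 mm. Origin: centre of the underside, z up. Grip across y at mid length, handle between the fingers. 0.15 to 0.29 kg.
- valve_hot: The same ball valve with a RED butterfly handle; same size, origin and axes as valve_cold.
- elbow: Brass 90-degree pipe elbow lying flat, 28 mm high, footprint 48 x 48 mm. Origin: centre of that footprint, on the underside, z up. One arm points along +x (axis at y = -12 mm, end at x = +24), the other along +y (axis at x = -12 mm, end at y = +24). Near each arm's end, from 7 to 22 mm, a hex nut 24 mm across vertical flats; the tube behind is 21 mm thick. About 0.12 kg.
- tee: Brass pipe tee lying flat, 28 mm high. Origin: centre of its footprint, on the underside, z up; footprint 66 mm (x) by 48 mm (y). Run along x (axis at y = -12 mm), branch along +y (axis at x = 0, end at y = +24 mm). Hex nuts 24 mm across vertical flats: on the branch from y = 7 to 22 mm, on the run 16 to 31 mm either side of the middle; tube between 21 mm thick. About 0.17 kg.
- bottle_blue: Small BLUE plastic bottle, white cap, plain paper label, standing upright; body 38 mm in diameter, 82 mm high over all, full diameter up to about 50 mm. Origin: centre of the underside, z up along the bottle. About 0.08 kg.
- tray_cold: BLUE open kit tray fixed to the bench, outside 169 (x) x 177 (y) mm, rim 30 mm high, dividers 26 mm, floor 3 mm, 5 mm lip outside. Origin: centre of the underside, z up. LONG compartment in the -x half: inside 80 (x) by 171 (y) mm, centre x = -41.5, y = 0. Two SMALL compartments in the +x half: inside 80 (x) by 84 (y) mm, centres x = +41.5, y = +43.5 and -43.5 mm.
- tray_hot: RED plastic kit tray of the same shape, size, origin and axes as tray_cold, with the same three compartments.
- valve_gas: Bystander, stays where it is: the same ball valve with a YELLOW butterfly handle; size, origin and axes as valve_cold.
- coupler: Bystander, stays where it is: straight brass coupler lying along its x axis, 72 mm long, hex nuts 24 mm across flats at both ends, 28 mm high. Origin: centre of the underside.
- bottle_green: Bystander, stays where it is: GREEN plastic bottle with a black cap, shape, size and origin as bottle_blue.
There are look-alikes about, which are no part of the job. What is shaped like the elbow but pink is not meant. What is shaped like the valve_cold but pink is not meant.

How it is judged:
At the end, for the whole second after the job is handed in: As in the goal, elbow and bottle in different compartments. All five at rest on the tray floor (within 5 mm), released, upright within 0.15 rad. The yellow-handled valve, the coupler and the green bottle are within 30 mm of where they started and upright within 0.15 rad (z of valve_cold in the frame of tray_cold between -0.002 and 0.008 m and angle between each of valve_cold, elbow, bottle_blue, valve_hot, tee, valve_gas, coupler, bottle_green's own z axis and vertical below 0.15 rad and linear speed of each of valve_cold, elbow, bottle_blue, valve_hot, tee below 0.02 m/s and angular speed of each of valve_cold, elbow, bottle_blue, valve_hot, tee below 0.2 rad/s and z of elbow in the frame of tray_cold between -0.002 and 0.008 m and z of bottle_blue in the frame of tray_cold between -0.002 and 0.008 m and z of valve_hot in the frame of tray_hot between -0.002 and 0.008 m and z of tee in the frame of tray_hot between -0.002 and 0.008 m and x of valve_cold in the frame of tray_cold between -0.0755 and -0.0075 m and y of valve_cold in the frame of tray_cold between -0.075 and 0.075 m and x of valve_hot in the frame of tray_hot between -0.0755 and -0.0075 m and y of valve_hot in the frame of tray_hot between -0.075 and 0.075 m and (((x of elbow in the frame of tray_cold between 0.0055 and 0.0775 m and y of elbow in the frame of tray_cold between 0.0055 and 0.0815 m) and (x of bottle_blue in the frame of tray_cold between 0.0055 and 0.0775 m and y of bottle_blue in the frame of tray_cold between -0.0815 and -0.0055 m)) or ((x of elbow in the frame of tray_cold between 0.0055 and 0.0775 m and y of elbow in the frame of tray_cold between -0.0815 and -0.0055 m) and (x of bottle_blue in the frame of tray_cold between 0.0055 and 0.0775 m and y of bottle_blue in the frame of tray_cold between 0.0055 and 0.0815 m))) and ((x of tee in the frame of tray_hot between 0.0055 and 0.0775 m and y of tee in the frame of tray_hot between 0.0055 and 0.0815 m) or (x of tee in the frame of tray_hot between 0.0055 and 0.0775 m and y of tee in the frame of tray_hot between -0.0815 and -0.0055 m)) and distance of each of valve_gas, coupler, bottle_green from where it was at the start of the episode below 0.03 m); the robot touches nothing.
It fails at once if the yellow-handled valve is moved by more than 30 mm or knocked over (distance of valve_gas from where it was at the start of the episode above 0.03 m or angle between valve_gas's own z axis and vertical above 0.5 rad).
It fails at once if the straight coupler is moved by more than 30 mm or knocked over (distance of coupler from where it was at the start of the episode above 0.03 m or angle between coupler's own z axis and vertical above 0.5 rad).
It fails at once if the green bottle is moved by more than 30 mm or knocked over (distance of bottle_green from where it was at the start of the episode above 0.03 m or angle between bottle_green's own z axis and vertical above 0.5 rad).
It also fails if it takes over 133 s, if anything falls off the work surface, if the arm or the gripper's body presses on something with over 40 N, if the wrist force passes 120 N, or if a joint passes its speed limit or range.

## Working session

There is one attempt and no reset: what is moved stays moved. The work goes in short steps, Python scripts to look and compute and a tool call to move; the robot and the scene stay as the last step left them, time stands still between calls to the robot, and variables do not carry over. Pictures are saved under pics/ and viewed, at most 14 in all, crops included, and the job is handed in when it is done.

Besides the shell and the picture viewer there is one more tool, called after "Emit:" as name([rows], argument=value, ...), one row to a line, values as JSON. servo_tool: Moves the arm, as the interface text tells. Its arguments: {"type":"object","properties":{"increments":{"type":"array","items":{"type":"array","items":{"type":"number"}}},"squeeze":{"type":"number"}},"required":["increments"]}

```bash
mkdir -p pics; ls
python3 - <<'E'
from rig import manip, optics, finder
import cv2
for n in("top","side"):
    im=optics.get_image(n); cv2.imwrite(f"pics/{n}0.png",cv2.cvtColor(im,cv2.COLOR_RGB2BGR))
    c=optics.get_calibration(n); print(n,c)
print(manip.get_state())
E
```

```text
pics
top {'fov_y': 43.9321374525766, 'cx': 276.49146243679365, 'cy': 212.75680579899753, 'world_to_cam': array([[-0.02457984, -0.99969375, -0.00286938, -0.0078574 ],
       [-0.98316572,  0.02469309, -0.18103981,  0.51695072],
       [ 0.18105522, -0.00162886, -0.98347158,  1.08935101],
       [ 0.        ,  0.        ,  0.        ,  1.        ]])}
side {'fov_y': 49.46346352331028, 'cx': 282.1339853561334, 'cy': 207.53283518091285, 'world_to_cam': array([[ 0.94212155, -0.33517455, -0.00806306, -0.47564395],
       [-0.22430347, -0.61224166, -0.75818738,  0.14792144],
       [ 0.24918857,  0.71611324, -0.65198687,  0.84291591],
       [ 0.        ,  0.        ,  0.        ,  1.        ]])}
{'clock': 0.1, 'qpos': array([-1.40298513e+00,  2.76538088e-01,  1.50599877e+00, -2.82917100e-05,
        1.36069680e+00, -1.20991368e-01]), 'qd': array([-4.60048290e-04, -1.55352365e-03, -3.10909438e-03,  1.09691835e-03,
       -7.84523510e-05,  3.71935808e-04]), 'effort': array([ 1.71157066e-03, -4.17697942e+01, -2.46405566e+01, -1.02440015e-04,
        5.75718965e-03, -4.00391613e-07]), 'position': array([ 0.16366867, -0.55069793,  0.21242572]), 'ee_rot': array([-8.19952298e-04,  9.89591480e-01,  1.43902849e-01, -3.30346743e-05]), 'contact_force': array([ 0.16060194,  0.63963131, -0.80918139]), 'moment': array([ 0.02914952, -0.0219218 , -0.00693525]), 'gripper_force': 0.0, 'width': 0.08559239899655346}
```

View pics/top0.png

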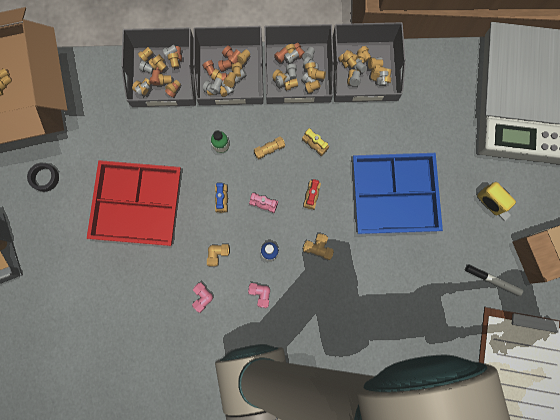

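View pics/side0.png

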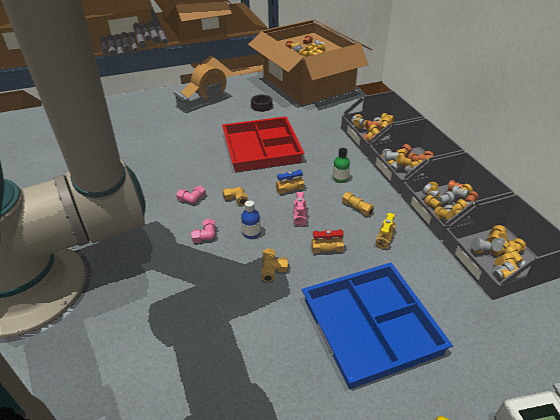

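The top view shows, as (col,row):
- **Valves:** blue (221,197), red (313,193), yellow (315,141). There is also a pink look-alike at (264,202).
- **Elbows:** brass (217,254). The pink ones at (203,296) and (260,294) are look-alikes.
- **Tee:** (318,247), in the arm's shadow.
- **Bottles:** blue (269,250), green (220,141).
- **Coupler:** (269,148).
- **Trays:** red on the left, blue on the right, both with the long compartment towards the robot.

I'm taking the brass and blue-handled parts because the description rules out pink. Next I'll triangulate and confirm them in an enlarged crop.

```bash
cat > h.py <<'E'
import numpy as np, cv2
from rig import manip, optics, finder
def K(c):
    f=210/np.tan(np.radians(c["fov_y"])/2); return np.array([[f,0,c["cx"]],[0,f,c["cy"]],[0,0,1.]])
def P(c): return K(c)@np.asarray(c["world_to_cam"])[:3]
def tri(c1,p1,c2,p2):
    X=cv2.triangulatePoints(P(c1),P(c2),np.array(p1,float).reshape(2,1),np.array(p2,float).reshape(2,1))[:,0]; return X[:3]/X[3]
def proj(c,X):
    q=P(c)@np.append(X,1); return q[:2]/q[2]
def atz(c,p,z):
    M=P(c); A=np.column_stack([M[:,0],M[:,1],M[:,2]*z+M[:,3]]); w=np.linalg.solve(A,[p[0],p[1],1]); return w[:2]/w[2]
E
python3 - <<'E'
from h import *
ct,cs=[optics.get_calibration(n) for n in("top","side")]
names="valve_cold valve_hot elbow tee bottle_blue tray_cold tray_hot valve_gas coupler bottle_green".split()
it=optics.get_image("top"); optics.get_image("side")
np.set_printoptions(precision=4,suppress=True)
for n in names:
    a=finder.tip_of(n,"top"); b=finder.tip_of(n,"side")
    print(n)
    for d in a:
        if d["p"]<.2: continue
        best=None
        for e in b:
            X=tri(ct,d["at"],cs,e["at"]); r=np.abs(proj(ct,X)-d["at"]).max()
            if best is None or r+abs(X[2])*50<best[0]: best=(r+abs(X[2])*50,r,X)
        print("  %.2f"%d["p"],np.round(d["at"]), "z0:",atz(ct,d["at"],0), "tri:",best and (round(best[1],2),best[2]))
c=it[120:320,180:360]
cv2.imwrite("pics/crop1.png",cv2.cvtColor(cv2.resize(c,None,fx=3,fy=3,interpolation=cv2.INTER_CUBIC),cv2.COLOR_RGB2BGR))
E
```

```text
valve_cold
  0.65 [223. 200.] z0: [0.5591 0.1   ] tri: (np.float64(1.33), array([ 0.5629,  0.0998, -0.003 ]))
  0.62 [266. 205.] z0: [0.5439 0.0032] tri: (np.float64(1.0), array([0.5431, 0.0024, 0.0151]))
valve_hot
  0.73 [314. 196.] z0: [ 0.5631 -0.1064] tri: (np.float64(0.51), array([ 0.5602, -0.1056,  0.0077]))
elbow
  0.70 [218. 253.] z0: [0.437  0.1138] tri: (np.float64(0.1), array([ 0.4372,  0.1142, -0.0032]))
  0.64 [259. 297.] z0: [0.3366 0.0225] tri: (np.float64(1.58), array([ 0.3401,  0.0224, -0.0034]))
  0.54 [198. 296.] z0: [0.3423 0.1564] tri: (np.float64(1.11), array([ 0.3402,  0.158 , -0.0101]))
tee
  0.95 [319. 243.] z0: [ 0.4537 -0.1149] tri: (np.float64(1.62), array([ 0.45  , -0.1143,  0.0002]))
bottle_blue
  0.66 [270. 254.] z0: [ 0.4316 -0.0035] tri: (np.float64(0.44), array([ 0.4331, -0.0035, -0.0042]))
tray_cold
  0.89 [394. 195.] z0: [ 0.5591 -0.2898] tri: (np.float64(0.72), array([ 0.5611, -0.2906, -0.0011]))
tray_hot
  0.57 [134. 207.] z0: [0.547 0.303] tri: (np.float64(0.12), array([ 0.5484,  0.3053, -0.0084]))
valve_gas
  0.91 [314. 144.] z0: [ 0.6855 -0.1131] tri: (np.float64(0.1), array([ 0.685 , -0.113 ,  0.0008]))
coupler
  0.37 [320. 245.] z0: [ 0.4487 -0.1156] tri: (np.float64(31.62), array([ 0.4827, -0.1232,  0.2089]))
bottle_green
  0.70 [217. 141.] z0: [0.6983 0.1132] tri: (np.float64(1.57), array([ 0.696 ,  0.1146, -0.0044]))
```

View pics/crop1.png

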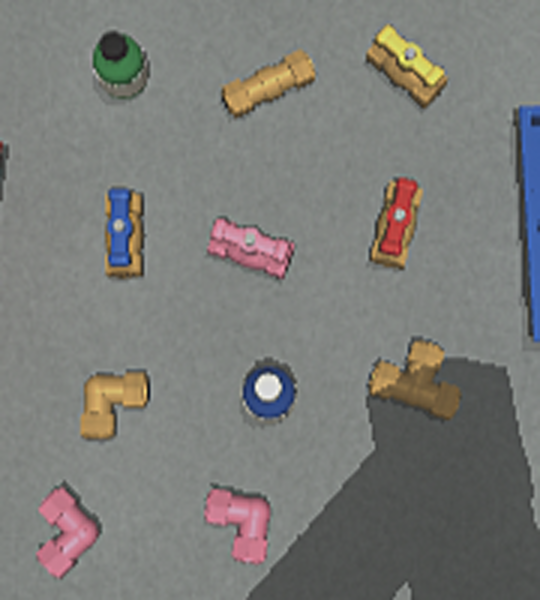

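The crop confirms the targets. The blue valve at crop (124,230) and the red valve at (397,222) have brass bodies. The brass elbow is at (112,400), its arms pointing image-right and image-down. The tee is at (415,385) with its branch pointing up, and the blue bottle is at (268,390). The pink pieces at (250,247), (70,530) and (240,520) are the look-alikes. Next I'll fit precise poses from both views.

```bash
cat > fit.py <<'E'
from h import *
from scipy.optimize import minimize
import itertools
S=4
V=[(-30,30,-13,13,0,30),(-28,28,-8,8,42,50)]
M={"valve":V,
"elbow":[(-24,24,-22.5,-1.5,3.5,24.5),(7,22,-24,0,0,28),(-22.5,-1.5,-24,24,3.5,24.5),(-24,0,7,22,0,28)],
"tee":[(-33,33,-22.5,-1.5,3.5,24.5),(16,31,-24,0,0,28),(-31,-16,-24,0,0,28),(-10.5,10.5,-12,24,3.5,24.5),(-12,12,7,22,0,28)],
"tray":[(-84.5,84.5,-88.5,88.5,0,30)]}
def cyl(r,z0,z1):
    a=np.linspace(0,2*np.pi,24); return np.array([(r*np.cos(t),r*np.sin(t),z) for t in a for z in(z0,z1)])
M["bottle"]=[cyl(19,0,50),cyl(10,50,82)]
def render(c,parts,x,y,yaw,off,z0=0):
    m=np.zeros((420*S//1,560*S),np.uint8); cc,ss=np.cos(yaw),np.sin(yaw)
    for b in parts:
        v=(np.array(list(itertools.product(b[0:2],b[2:4],b[4:6]))) if len(b)==6 else b)/1000.
        w=np.column_stack([x+cc*v[:,0]-ss*v[:,1],y+ss*v[:,0]+cc*v[:,1],v[:,2]+z0,np.ones(len(v))])
        q=(P(c)@w.T); q=(q[:2]/q[2]).T
        cv2.fillConvexPoly(m,np.round(cv2.convexHull(((q+.5)*S).astype(np.float32))).astype(np.int32),1)
    return m>0
def fit(kind,views,x0):
    R=[(c,cv2.resize(r.astype(np.uint8),None,fx=S,fy=S,interpolation=cv2.INTER_LINEAR)>0) for c,r in views]
    def cost(p):
        s=0
        for c,r in R:
            m=render(c,M[kind],p[0]/100,p[1]/100,p[2]/5,0); s-=(m&r).sum()/(m|r).sum()
        return s/len(R)
    best=None
    for dy in(-.2,.2):
        o=minimize(cost,[x0[0]*100,x0[1]*100,(x0[2]+dy)*5],method="Nelder-Mead",options=dict(xatol=.02,fatol=1e-4,initial_simplex=np.array([x0[0]*100,x0[1]*100,(x0[2]+dy)*5])+np.array([[0,0,0],[1,0,0],[0,1,0],[0,0,1.5]])))
        if best is None or o.fun<best.fun: best=o
    p=best.x; return np.array([p[0]/100,p[1]/100,p[2]/5]),-best.fun
E
python3 - <<'E'
from fit import *
np.set_printoptions(precision=4,suppress=True)
ct,cs=[optics.get_calibration(n) for n in("top","side")]
g={"valve_cold":(.561,.1,0),"valve_hot":(.561,-.106,-.2),"elbow":(.437,.114,3.14),"tee":(.45,-.1145,-1.8),"bottle_blue":(.433,-.0035,0),"tray_cold":(.56,-.29,0),"tray_hot":(.548,.304,0)}
optics.get_image("top"); optics.get_image("side")
for n,x in g.items():
    vs=[]
    for c,cam in((ct,"top"),(cs,"side")):
        u=proj(c,[x[0],x[1],.02])
        L=[d for d in finder.silhouettes(n,cam) if np.hypot(*(np.array(d["box"][:2])-u))<20]
        if L: vs.append((c,L[0]["region"]))
    if n=="tee": x=(x[0],x[1],x[2])
    k=n.split("_")[0]
    print(n,len(vs),"both",fit(k,vs,x),"each",[fit(k,[v],x) for v in vs])
E
```

```text
valve_cold 2 both (array([0.5618, 0.1041, 0.0229]), np.float64(0.760700886254362)) each [(array([0.5588, 0.1046, 0.0613]), np.float64(0.7789439160380452)), (array([0.563 , 0.1033, 0.2889]), np.float64(0.7565288916306806))]
valve_hot 2 both (array([ 0.5628, -0.101 , -0.2556]), np.float64(0.8461529885596384)) each [(array([ 0.5625, -0.1006, -0.2646]), np.float64(0.8784578146611342)), (array([ 0.5647, -0.0981, -0.3501]), np.float64(0.829595015576324))]
elbow 2 both (array([0.4319, 0.1115, 3.0693]), np.float64(0.6841208766252556)) each [(array([0.4303, 0.1121, 3.0666]), np.float64(0.6479006133039786)), (array([0.4319, 0.1126, 3.0643]), np.float64(0.7234988880652335))]
tee 2 both (array([ 0.4482, -0.1135, -1.9203]), np.float64(0.8068214464878649)) each [(array([ 0.4478, -0.1138, -1.9329]), np.float64(0.8766824766055634)), (array([ 0.4486, -0.1143, -1.8932]), np.float64(0.7521767024104115))]
bottle_blue 2 both (array([ 0.4364, -0.0031,  0.1705]), np.float64(0.8861437741391893)) each [(array([ 0.436 , -0.0036,  0.3844]), np.float64(0.8479036574487065)), (array([ 0.4365, -0.0015, -0.1003]), np.float64(0.9305038720708035))]
tray_cold 2 both (array([ 0.5621, -0.2903,  0.0163]), np.float64(0.9506044383803798)) each [(array([ 0.5614, -0.2931,  0.0118]), np.float64(0.9420307634236105)), (array([ 0.5619, -0.2898,  0.0168]), np.float64(0.9635687230198619))]
tray_hot 2 both (array([ 0.5542,  0.2987, -0.0952]), np.float64(0.9443867436060844)) each [(array([ 0.553 ,  0.3005, -0.1032]), np.float64(0.945570119432134)), (array([ 0.5538,  0.2983, -0.106 ]), np.float64(0.9474073116213769))]
```

Run:
```python
from fit import *
ct,cs=[optics.get_calibration(n) for n in("top","side")]
G={"valve_cold":(.5605,.1043,.03),"valve_hot":(.5628,-.101,-.256),"elbow":(.4319,.1115,3.069),"tee":(.448,-.1135,-1.92),"bottle_blue":(.4364,-.0031,0)}
out=[]
for cam,c,(r0,r1,c0,c1) in(("top",ct,(170,280,195,345)),("side",cs,(155,285,210,360))):
    im=optics.get_image(cam); im=cv2.resize(im,None,fx=4,fy=4,interpolation=cv2.INTER_CUBIC)
    for n,x in G.items():
        m=render(c,M[n.split("_")[0]],*x,0).astype(np.uint8)
        cv2.drawContours(im,cv2.findContours(m,0,2)[0],-1,(0,255,0),1)
    out.append(cv2.resize(im[r0*4:r1*4,c0*4:c1*4],(600,int(600*(r1-r0)/(c1-c0)))))
for i,o in enumerate(out): cv2.imwrite(f"pics/ov{i}.png",cv2.cvtColor(o,cv2.COLOR_RGB2BGR))
```

```text
(no output)
```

View pics/ov0.png

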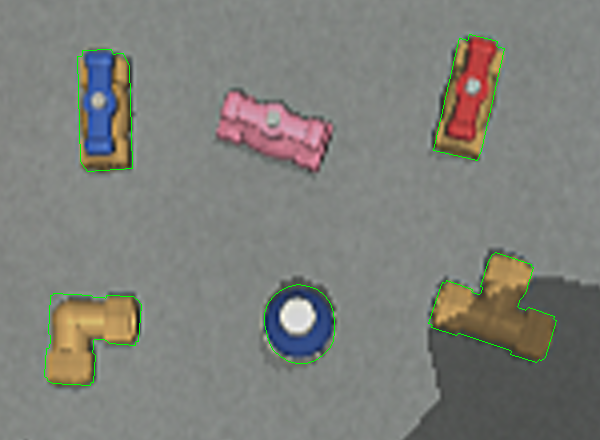

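View pics/ov1.png

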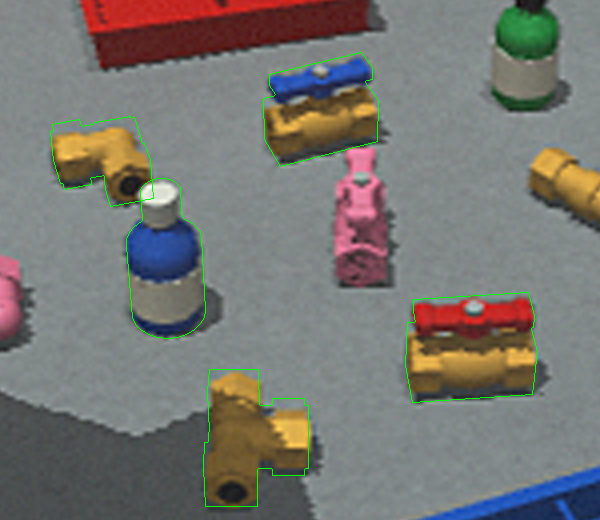

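The outlines match the pictures in both views to within 1–2 mm. I'll start with the tee: turn the tool, then travel above it.

Emit:
servo_tool([
  [0,0,0,0,0,7.32,-1],
  [0,0,0,0,0,7.32,-1],
  [0,0,0,0,0,7.32,-1],
  [0,0,0,0,0,7.32,-1],
  [0,0,0,0,0,7.32,-1],
], squeeze=60)

```text
clock: 2.6
position: [0.1638, -0.5512, 0.2132]
ee_rot: [0.0, 0.984, -0.177, 0.0]
contact_force: [0.1, -0.7, 0.0]
width: 0.0855
gripper_force: 0.0
```

Emit:
servo_tool([
  [0.885,-3.39,0,0,0,0,-1],
  [0.885,-3.39,0,0,0,0,-1],
  [0.885,-3.39,0,0,0,0,-1],
  [0.885,-3.39,0,0,0,0,-1],
  [0.885,-3.39,0,0,0,0,-1],
])

```text
clock: 3.1
position: [0.2641, -0.406, 0.2133]
ee_rot: [0.0, 0.985, -0.174, 0.0]
contact_force: [0.7, 0.0, 1.2]
width: 0.0856
gripper_force: 0.0
```

Emit:
servo_tool([
  [0.885,-3.39,0,0,0,0,-1],
  [0.885,-3.39,0,0,0,0,-1],
  [0.885,-3.39,0,0,0,0,-1],
  [0.885,-3.39,0,0,0,0,-1],
  [0.885,-3.39,0,0,0,0,-1],
])

```text
clock: 3.6
position: [0.3638, -0.2619, 0.2134]
ee_rot: [0.0, 0.985, -0.174, 0.0]
contact_force: [0.2, 0.8, 1.2]
width: 0.0853
gripper_force: 0.0
```

Emit:
servo_tool([
  [0.885,-3.39,0,0,0,0,-1],
  [0.885,-3.39,0,0,0,0,-1],
  [0.885,-3.39,0,0,0,0,-1],
  [0.885,-3.39,0,0,0,0,-1],
  [0.885,-3.39,0,0,0,0,-1],
])

```text
clock: 4.1
position: [0.4635, -0.1178, 0.2134]
ee_rot: [0.0, 0.985, -0.174, 0.0]
contact_force: [0.5, -0.5, -0.7]
width: 0.0856
gripper_force: 0.0
```

```bash
cat > go.py <<'E'
import sys
from h import *
from scipy.spatial.transform import Rotation as R
def rem(x,y,z,yaw):
    "remaining shift in tool axes AFTER the turn (cm), and the turn (deg, tool rotvec)"
    s=manip.get_state(); q=s["ee_rot"]; Rc=R.from_quat([q[1],q[2],q[3],q[0]])
    Rt=R.from_euler("z",yaw)*R.from_quat([1,0,0,0])
    print("t %.1f pos"%s["clock"],np.round(s["position"],4),"w %.4f gf %.1f F"%(s["width"],s["gripper_force"]),np.round(s["contact_force"],1))
    print(" shift cm",np.round(Rt.inv().apply(np.array([x,y,z])-s["position"])*100,2)," turn deg",np.round(np.degrees((Rc.inv()*Rt).as_rotvec()),2))
if __name__=="__main__": rem(*map(float,sys.argv[1:5]))
E
python3 go.py .4626 -.1188 .010 -.35
python3 - <<'E'
from h import *
im=optics.get_image("wrist"); cv2.imwrite("pics/w1.png",cv2.cvtColor(im,cv2.COLOR_RGB2BGR))
E
```

```text
t 4.1 pos [ 0.4635 -0.1178  0.2134] w 0.0856 gf 0.0 F [ 0.5 -0.5 -0.7]
 shift cm [-0.05  0.13 20.34]  turn deg [ 0.01 -0.04  0.01]
```

View pics/w1.png

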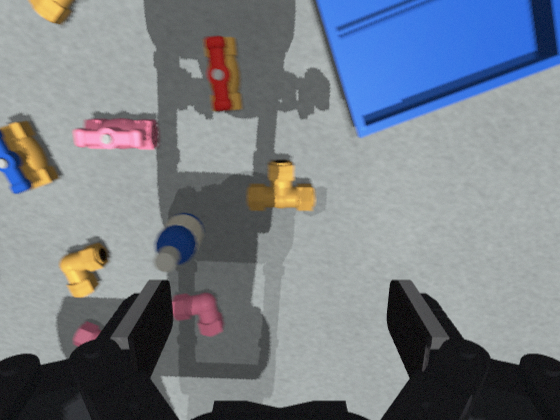

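The wrist view shows the tee at (281,188), its branch pointing up and centred between the fingers. Descend and grip.

Emit:
servo_tool([
  [-0.05,0.13,4.9,0,0,0,-1],
  [0,0,4.9,0,0,0,-1],
  [0,0,4.9,0,0,0,-1],
  [0,0,4,0,0,0,-1],
  [0,0,1.6,0,0,0,-1],
])

```text
clock: 4.65
position: [0.459, -0.1191, 0.0068]
ee_rot: [-0.001, 0.985, -0.174, -0.003]
contact_force: [-0.3, -0.0, 0.6]
width: 0.0856
gripper_force: 0.0
```

Emit:
servo_tool([
  [0,0,0,0,0,0,1],
  [0,0,0,0,0,0,1],
  [0,0,0,0,0,0,1],
  [0,0,0,0,0,0,1],
  [0,0,0,0,0,0,1],
])

```text
clock: 5.15
position: [0.4627, -0.1205, 0.0113]
ee_rot: [0.0, 0.985, -0.174, 0.001]
contact_force: [-0.1, 0.2, -0.3]
width: 0.012
gripper_force: 0.0
```

Emit:
servo_tool([
  [0,0,0,0,0,0,1],
  [0,0,0,0,0,0,1],
  [0,0,0,0,0,0,1],
  [0,0,0,0,0,0,1],
  [0,0,0,0,0,0,1],
])

```text
clock: 5.65
position: [0.4619, -0.1201, 0.0102]
ee_rot: [0.0, 0.985, -0.174, -0.0]
contact_force: [0.2, -0.9, -0.6]
width: -0.0
gripper_force: 0.0
```

The fingers shut on nothing, so I'll look before doing anything else.

Run:
```python
from h import *
a=optics.get_image("wrist"); b=optics.get_image("side"); 
cv2.imwrite("pics/w2.png",cv2.cvtColor(np.hstack([cv2.resize(a,(400,300)),cv2.resize(b[140:340,180:447],(400,300))]),cv2.COLOR_RGB2BGR))
```

```text
(no output)
```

View pics/w2.png

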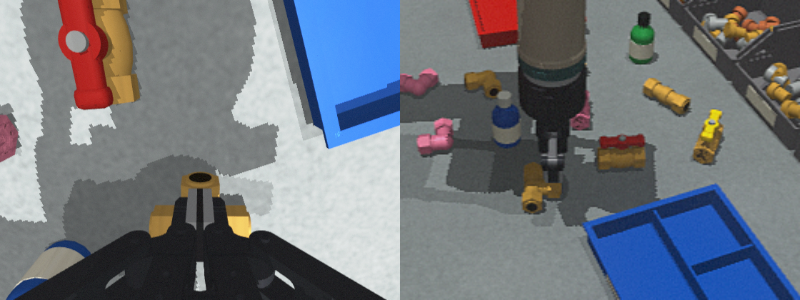

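Run:
```python
from h import *
s=manip.get_state();p=s["position"];print(p,s["ee_rot"],s["width"])
b=optics.get_image("side");c=optics.get_calibration("side")
x0,y0=proj(c,p).astype(int)-[45,50]
v=cv2.resize(b[y0:y0+75,x0:x0+100],None,fx=6,fy=6,interpolation=cv2.INTER_CUBIC)
for dz,col in((-.008,(255,0,0)),(0,(0,255,0)),(.011,(0,0,255)),(.05,(255,0,255))):
    q=(proj(c,p+[0,0,dz])-[x0,y0]+.5)*6; cv2.circle(v,tuple(np.round(q).astype(int)),4,col,-1)
a=optics.get_image("wrist");cw=optics.get_calibration("wrist");a=a.copy()
print(np.linalg.inv(cw["world_to_cam"])[:3,3])
for dz,col in((-.008,(255,0,0)),(.011,(0,0,255))):
    print(proj(cw,p+[0,0,dz]))
cv2.imwrite("pics/s3.png",cv2.cvtColor(v,cv2.COLOR_RGB2BGR))
```

```text
[ 0.46188257 -0.12010916  0.01015264] [ 2.97238878e-05  9.84727946e-01 -1.74100175e-01 -2.66795701e-05] 5.389277973257427e-05
[ 0.53982401 -0.14894828  0.17110415]
[278.97398246 259.51644288]
[278.89925876 278.41812191]
```

View pics/s3.png

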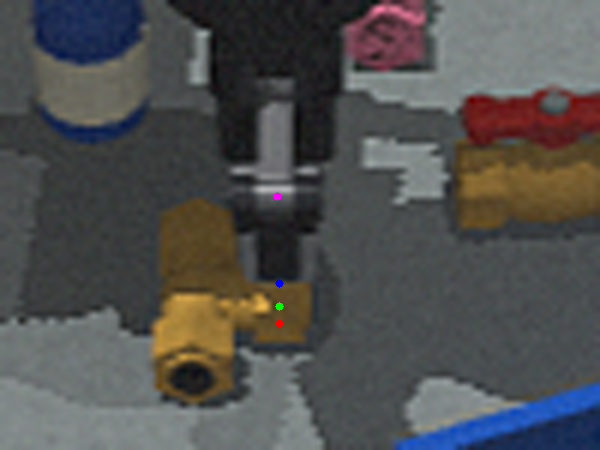

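The fingers' visible end is at about the height of the nut's top, yet the projected TCP lies inside the tee. I'll lift with the fingers shut and check where the tips really are against the projection.

Emit:
servo_tool([
  [0,0,-2,0,0,0,1],
  [0,0,-2,0,0,0,1],
  [0,0,-2,0,0,0,1],
  [0,0,0,0,0,0,1],
  [0,0,0,0,0,0,1],
])

```text
clock: 6.35
position: [0.4619, -0.1201, 0.0701]
ee_rot: [0.0, 0.985, -0.174, 0.0]
contact_force: [0.4, 0.3, 0.4]
width: 0.0001
gripper_force: 0.0
```

Run:
```python
from fit import *
s=manip.get_state();p=s["position"];print(p,s["width"])
b=optics.get_image("side");c=optics.get_calibration("side")
x0,y0=proj(c,p).astype(int)-[40,45]
v=cv2.resize(b[y0:y0+85,x0:x0+70],None,fx=5,fy=5,interpolation=cv2.INTER_CUBIC)
for dz,col in((-.008,(255,0,0)),(0,(0,255,0)),(.011,(0,0,255)),(.05,(255,0,255))):
    q=(proj(c,p+[0,0,dz])-[x0,y0]+.5)*5; cv2.circle(v,tuple(np.round(q).astype(int)),3,col,-1)
a=optics.get_image("wrist").copy();cw=optics.get_calibration("wrist")
m=render(cw,M["tee"],.448,-.1135,-1.92,0).astype(np.uint8); a=cv2.resize(a,None,fx=4,fy=4)
cv2.drawContours(a,cv2.findContours(m,0,2)[0],-1,(0,255,0),4)
for dz,col in((-.008,(255,0,0)),(.011,(0,0,255))):
    cv2.circle(a,tuple((proj(cw,p+[0,0,dz])*4).astype(int)),12,col,-1)
a=cv2.resize(a[400:1680,480:1760],(425,425),interpolation=cv2.INTER_AREA)
cv2.imwrite("pics/s4.png",cv2.cvtColor(np.hstack([v,a]),cv2.COLOR_RGB2BGR))
```

```text
[ 0.46190762 -0.12011861  0.07013892] 5.518923973636221e-05
```

View pics/s4.png

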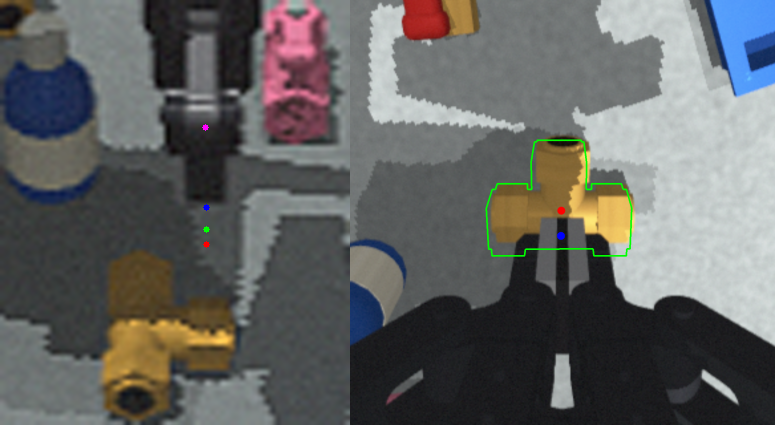

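Run:
```python
from h import *
p=manip.get_state()["position"];c=optics.get_calibration("side");cw=optics.get_calibration("wrist")
x0,y0=proj(c,p).astype(int)-[40,45]
for r in (216,220,226):
    X=tri(c,[x0+207/5-.5,y0+200/5-.5],cw,[278.9,100+r*.753]);print(X-p, proj(c,X)-[x0+40.9,y0+39.5])
```

```text
[0.00407969 0.00031284 0.01140462] [1.32770444 0.91858905]
[0.00359942 0.00020369 0.01203492] [1.0944828  0.77288433]
[2.88842729e-03 2.32282692e-05 1.30093832e-02] [0.75194806 0.54726872]
```

Triangulated from the side and wrist views, the shut fingertips end about 12–13 mm behind the reported TCP. The text says 8 mm ahead, so the fingers reach about 21 mm less than it says, and I'll go about 2 cm lower while watching the force.

Emit:
servo_tool([
  [0,-0.15,0,0,0,0,-0.8],
  [0,0,0,0,0,0,-0.8],
  [0,0,0,0,0,0,-0.8],
  [0,0,0,0,0,0,-0.8],
  [0,0,0,0,0,0,-0.8],
])

```text
clock: 6.95
position: [0.4624, -0.1187, 0.0701]
ee_rot: [0.0, 0.985, -0.174, -0.0]
contact_force: [-0.2, -0.1, 0.3]
width: 0.0721
gripper_force: 0.0
```

Emit:
servo_tool([
  [0,0,2.5,0,0,0,-0.8],
  [0,0,2.5,0,0,0,-0.8],
  [0,0,1.5,0,0,0,-0.8],
  [0,0,0.9,0,0,0,-0.8],
  [0,0,0.5,0,0,0,-0.8],
])

```text
clock: 7.45
position: [0.4623, -0.1187, -0.0094]
ee_rot: [-0.0, 0.985, -0.174, -0.0]
contact_force: [0.0, -0.0, -0.4]
width: 0.077
gripper_force: 0.0
```

Emit:
servo_tool([
  [0,0,0,0,0,0,1],
  [0,0,0,0,0,0,1],
  [0,0,0,0,0,0,1],
  [0,0,0,0,0,0,1],
  [0,0,0,0,0,0,1],
])

```text
clock: 7.95
position: [0.4631, -0.1191, -0.0078]
ee_rot: [0.0, 0.985, -0.174, 0.001]
contact_force: [-0.1, -0.5, 6.0]
width: 0.0223
gripper_force: 59.1
```

The grip is on (22 mm, 59 N). Lift, turn and carry to the red tray.

Emit:
servo_tool([
  [0,0,-2,0,0,0,1],
  [0,0,-3.5,0,0,0,1],
  [0,0,-3.5,0,0,0,1],
  [0,0,-3.5,0,0,-7.15,1],
  [0,0,-3,0,0,-7.15,1],
])

```text
clock: 8.45
position: [0.4623, -0.1186, 0.1479]
ee_rot: [0.0, 0.999, -0.048, 0.001]
contact_force: [0.2, -1.1, -1.9]
width: 0.0226
gripper_force: 59.4
```

Emit:
servo_tool([
  [1.06,-3.81,0,0,0,0,1],
  [1.06,-3.81,0,0,0,0,1],
  [1.06,-3.81,0,0,0,0,1],
  [1.06,-3.81,0,0,0,0,1],
  [1.06,-3.81,0,0,0,0,1],
])

```text
clock: 8.95
position: [0.5341, 0.0671, 0.146]
ee_rot: [0.0, 0.999, -0.05, -0.0]
contact_force: [1.0, -0.8, -1.9]
width: 0.022
gripper_force: 59.6
```

Emit:
servo_tool([
  [1.06,-3.81,0,0,0,0,1],
  [1.06,-3.81,0,0,0,0,1],
  [1.06,-3.81,0,0,0,0,1],
  [1.06,-3.81,0,0,0,0,1],
  [1.06,-3.81,0,0,0,0,1],
])

```text
clock: 9.45
position: [0.6059, 0.2513, 0.1456]
ee_rot: [0.0, 0.999, -0.05, -0.0]
contact_force: [0.3, 0.7, -0.9]
width: 0.0223
gripper_force: 59.6
```

```bash
python3 go.py .6062 .2498 -.0045 -.10
python3 - <<'E'
from h import *
a=optics.get_image("wrist"); b=optics.get_image("side")
cv2.imwrite("pics/w5.png",cv2.cvtColor(np.hstack([cv2.resize(a,(400,300)),cv2.resize(b[80:260,180:420],(400,300))]),cv2.COLOR_RGB2BGR))
E
```

```text
t 9.4 pos [0.6059 0.2513 0.1456] w 0.0223 gf 59.6 F [ 0.3  0.7 -0.9]
 shift cm [ 0.04  0.14 15.01]  turn deg [ 0.03  0.05 -0.01]
```

View pics/w5.png

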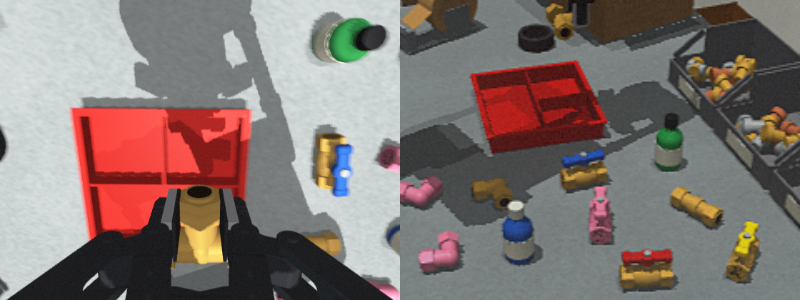

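The tee is held level, with the red tray's upper small compartments ahead in the wrist view at about (125–205,150). Lower it, then open a little.

Emit:
servo_tool([
  [0.04,0.14,4.5,0,0,0,1],
  [0,0,4.5,0,0,0,1],
  [0,0,3.5,0,0,0,1],
  [0,0,1.8,0,0,0,1],
  [0,0,0.6,0,0,0,1],
])

```text
clock: 10.05
position: [0.6028, 0.2468, -0.0049]
ee_rot: [0.002, 0.999, -0.05, -0.004]
contact_force: [-7.8, -3.3, 20.9]
width: 0.0225
gripper_force: 62.4
```

Emit:
servo_tool([
  [0,0,0.1,0,0,0,1],
  [0,0,0,0,0,0,0.15],
  [0,0,0,0,0,0,0.15],
  [0,0,0,0,0,0,0.15],
  [0,0,0,0,0,0,0.15],
])

```text
clock: 10.55
position: [0.6068, 0.2484, -0.0032]
ee_rot: [-0.0, 0.999, -0.05, 0.001]
contact_force: [0.2, -0.4, -1.2]
width: 0.0364
gripper_force: 0.0
```

```bash
python3 go.py .4173 .1246 -.0085 -.072
```

```text
t 10.6 pos [ 0.6068  0.2484 -0.0032] w 0.0364 gf 0.0 F [ 0.2 -0.4 -1.2]
 shift cm [-18.01  13.71   0.53]  turn deg [-0.02 -0.07 -1.63]
```

The floor contact registered and the tee is released. Rise and go to the elbow.

Emit:
servo_tool([
  [0,0,-3,0,0,0,0.15],
  [0,0,-3,0,0,0,0.15],
  [0,0,-3,0,0,0,0.15],
  [0,0,-3,0,0,0,-0.3],
  [0,0,-3,0,0,-1.63,-0.6],
])

```text
clock: 11.05
position: [0.6063, 0.2483, 0.1478]
ee_rot: [-0.0, 0.999, -0.036, 0.0]
contact_force: [-0.0, 1.3, -0.2]
width: 0.0643
gripper_force: 0.0
```

Emit:
servo_tool([
  [-1.8,1.37,0,0,0,0,-0.6],
  [-1.8,1.37,0,0,0,0,-0.6],
  [-1.8,1.37,0,0,0,0,-0.6],
  [-1.8,1.37,0,0,0,0,-0.6],
  [-1.8,1.37,0,0,0,0,-0.6],
])

```text
clock: 11.55
position: [0.5109, 0.186, 0.1465]
ee_rot: [-0.0, 0.999, -0.036, 0.0]
contact_force: [0.6, 0.6, -0.6]
width: 0.0685
gripper_force: 0.0
```

Emit:
servo_tool([
  [-1.8,1.37,0,0,0,0,-0.6],
  [-1.8,1.37,0,0,0,0,-0.6],
  [-1.8,1.37,0,0,0,0,-0.6],
  [-1.8,1.37,0,0,0,0,-0.6],
  [-1.8,1.37,0,0,0,0,-0.6],
])

```text
clock: 12.05
position: [0.4162, 0.1242, 0.1465]
ee_rot: [0.0, 0.999, -0.036, 0.0]
contact_force: [-0.2, -0.8, 0.6]
width: 0.0679
gripper_force: 0.0
```

```bash
python3 - <<'E'
from fit import *
np.set_printoptions(precision=4,suppress=True)
ct,cs=[optics.get_calibration(n) for n in("top","side")]
optics.get_image("side"); optics.get_image("top")
for n,x,cam,c in(("elbow",(.432,.1115,3.07),"side",cs),("tee",(.59,.25,-1.67),"top",ct),("tee",(.59,.25,-1.67),"side",cs)):
    L=[d for d in finder.silhouettes(n,cam) if np.hypot(*(np.array(d["box"][:2])-proj(c,[x[0],x[1],.02])))<20]
    if L: print(n,cam,fit(n,[(c,L[0]["region"])],x))
    else: print(n,cam,"unseen")
E
python3 go.py .4173 .1246 -.0085 -.072
```

```text
elbow side (array([0.4315, 0.108 , 3.0951]), np.float64(0.771732788798133))
tee top (array([ 0.5927,  0.2504, -1.6349]), np.float64(0.8246800289785076))
tee side (array([ 0.5947,  0.2603, -1.7075]), np.float64(0.5949711179068977))
t 12.3 pos [0.4181 0.1249 0.1467] w 0.0682 gf 0.0 F [ 0.6 -0.4 -0.8]
 shift cm [-0.08  0.04 15.52]  turn deg [-0.04 -0.13 -0.01]
```

Emit:
servo_tool([
  [-0.08,0.04,4.5,0,0,0,-0.6],
  [0,0,4.5,0,0,0,-0.6],
  [0,0,4,0,0,0,-0.6],
  [0,0,1.8,0,0,0,-0.6],
  [0,0,0.7,0,0,0,-0.6],
])

```text
clock: 12.8
position: [0.4158, 0.1245, -0.0109]
ee_rot: [0.0, 0.999, -0.036, -0.002]
contact_force: [0.1, -0.3, 1.1]
width: 0.0682
gripper_force: 0.0
```

Emit:
servo_tool([
  [0,0,0,0,0,0,1],
  [0,0,0,0,0,0,1],
  [0,0,0,0,0,0,1],
  [0,0,0,0,0,0,1],
  [0,0,0,0,0,0,1],
])

```text
clock: 13.3
position: [0.4177, 0.1245, -0.0074]
ee_rot: [-0.0, 0.999, -0.036, 0.002]
contact_force: [0.2, 1.1, 6.1]
width: 0.0227
gripper_force: 59.4
```

```bash
python3 go.py .587 -.2426 -.0045 .015
```

```text
t 13.3 pos [ 0.4177  0.1245 -0.0074] w 0.0227 gf 59.4 F [0.2 1.1 6.1]
 shift cm [16.38 36.96 -0.29]  turn deg [-0.03 -0.21 -4.99]
```

Emit:
servo_tool([
  [0,0,-2,0,0,0,1],
  [0,0,-3.5,0,0,0,1],
  [0,0,-3.5,0,0,0,1],
  [0,0,-3.5,0,0,-5,1],
  [0,0,-3,0,0,0,1],
])

```text
clock: 13.8
position: [0.4161, 0.1243, 0.1484]
ee_rot: [-0.0, 1.0, 0.008, 0.001]
contact_force: [0.7, 0.1, -1.7]
width: 0.0226
gripper_force: 59.1
```

Emit:
servo_tool([
  [1.64,3.7,0,0,0,0,1],
  [1.64,3.7,0,0,0,0,1],
  [1.64,3.7,0,0,0,0,1],
  [1.64,3.7,0,0,0,0,1],
  [1.64,3.7,0,0,0,0,1],
])

```text
clock: 14.3
position: [0.5011, -0.0609, 0.1466]
ee_rot: [0.0, 1.0, 0.008, 0.0]
contact_force: [-0.2, 1.2, -1.1]
width: 0.0223
gripper_force: 59.1
```

Emit:
servo_tool([
  [1.64,3.7,0,0,0,0,1],
  [1.64,3.7,0,0,0,0,1],
  [1.64,3.7,0,0,0,0,1],
  [1.64,3.7,0,0,0,0,1],
  [1.64,3.7,0,0,0,0,1],
])

```text
clock: 14.8
position: [0.5859, -0.2446, 0.1464]
ee_rot: [-0.0, 1.0, 0.007, 0.0]
contact_force: [0.7, 0.3, 0.1]
width: 0.0227
gripper_force: 59.1
```

```bash
python3 - <<'E'
from h import *
a=optics.get_image("wrist"); b=optics.get_image("side")
cv2.imwrite("pics/w6.png",cv2.cvtColor(np.hstack([cv2.resize(a,(400,300)),cv2.resize(b[140:380,220:540],(400,300))]),cv2.COLOR_RGB2BGR))
E
python3 go.py .587 -.2426 -.0045 .015
```

```text
t 14.9 pos [ 0.5879 -0.2487  0.146 ] w 0.0221 gf 59.3 F [ 0.1  0.6 -1.2]
 shift cm [-0.08 -0.61 15.05]  turn deg [ 0.23 -0.16 -0.19]
```

View pics/w6.png

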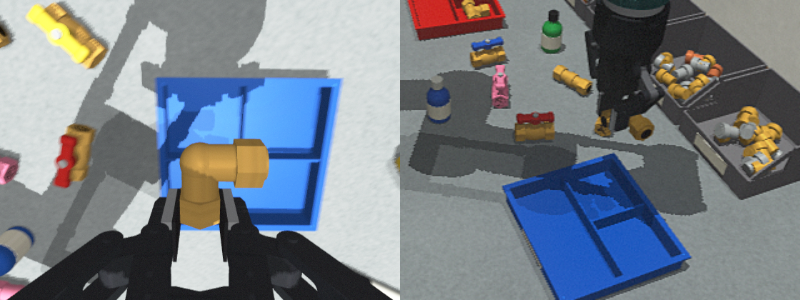

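Emit:
servo_tool([
  [0,0,0,0,0,0,1],
  [0,0,4.5,0,0,0,1],
  [0,0,3.5,0,0,0,1],
  [0,0,0,0,0,0,1],
  [0,0,0,0,0,0,1],
])

```text
clock: 15.4
position: [0.5854, -0.242, 0.0666]
ee_rot: [-0.0, 1.0, 0.008, -0.0]
contact_force: [0.4, 0.1, -0.5]
width: 0.022
gripper_force: 59.3
```

```bash
python3 go.py .587 -.2426 -.0045 .015
```

```text
t 15.4 pos [ 0.5854 -0.242   0.0666] w 0.0220 gf 59.3 F [ 0.4  0.1 -0.5]
 shift cm [0.16 0.06 7.11]  turn deg [-0.04  0.05  0.07]
```

Emit:
servo_tool([
  [0.16,0.06,2.5,0,0,0,1],
  [0,0,2.5,0,0,0,1],
  [0,0,1.3,0,0,0,1],
  [0,0,0.6,0,0,0,1],
  [0,0,0.2,0,0,0,1],
])

```text
clock: 15.9
position: [0.5881, -0.2439, -0.0039]
ee_rot: [0.0, 1.0, 0.008, 0.001]
contact_force: [-0.8, 0.4, -1.2]
width: 0.0227
gripper_force: 59.3
```

Emit:
servo_tool([
  [0,0,0,0,0,0,1],
  [0,0,0,0,0,0,0.15],
  [0,0,0,0,0,0,0.15],
  [0,0,0,0,0,0,0.15],
  [0,0,0,0,0,0,0.15],
])

```text
clock: 16.4
position: [0.5876, -0.2439, -0.0044]
ee_rot: [0.0, 1.0, 0.008, 0.0]
contact_force: [-0.6, -0.5, 0.5]
width: 0.0362
gripper_force: 0.0
```

Emit:
servo_tool([
  [0,0,-3,0,0,0,0.15],
  [0,0,-3,0,0,0,0.15],
  [0,0,-3,0,0,0,0.15],
  [0,0,-3,0,0,0,-0.3],
  [0,0,-3,0,0,0,-0.6],
])

```text
clock: 16.9
position: [0.5872, -0.2437, 0.1465]
ee_rot: [0.0, 1.0, 0.008, 0.0]
contact_force: [0.8, -0.0, -0.7]
width: 0.0641
gripper_force: 0.0
```

```bash
python3 go.py .5628 -.101 -.0065 -.256
```

```text
t 16.9 pos [ 0.5872 -0.2437  0.1465] w 0.0641 gf 0.0 F [ 0.8 -0.  -0.7]
 shift cm [ -5.97 -13.18  15.3 ]  turn deg [ 1.000e-02 -1.000e-02  1.554e+01]
```

Emit:
servo_tool([
  [0,0,0,0,0,7.77,-0.6],
  [0,0,0,0,0,7.77,-0.6],
  [-1.98,-4.38,0,0,0,0,-0.6],
  [-1.98,-4.38,0,0,0,0,-0.6],
  [-1.98,-4.38,0,0,0,0,-0.6],
])

```text
clock: 17.4
position: [0.5627, -0.1004, 0.1451]
ee_rot: [-0.0, 0.992, -0.128, 0.0]
contact_force: [0.7, 0.5, 0.4]
width: 0.0683
gripper_force: 0.0
```

Emit:
servo_tool([
  [0,0,0,0,0,0,-0.6],
  [0,0,2,0,0,0,-0.6],
  [0,0,2,0,0,0,-0.6],
  [0,0,0,0,0,0,-0.6],
  [0,0,0,0,0,0,-0.6],
])

```text
clock: 17.9
position: [0.5633, -0.102, 0.1053]
ee_rot: [0.0, 0.992, -0.128, -0.0]
contact_force: [0.8, 0.5, -0.2]
width: 0.0684
gripper_force: 0.0
```

```bash
python3 - <<'E'
from fit import *
np.set_printoptions(precision=4,suppress=True)
cw=optics.get_calibration("wrist"); im=optics.get_image("wrist")
hsv=cv2.cvtColor(im,cv2.COLOR_RGB2HSV); m=((hsv[...,0]<6)|(hsv[...,0]>174))&(hsv[...,1]>180)&(hsv[...,2]>60)
n,l,st,ce=cv2.connectedComponentsWithStats(m.astype(np.uint8))
for i in range(1,n):
    if st[i,4]>300:
        yx=np.argwhere(l==i)[::7]; w=np.array([atz(cw,(b,a),.046) for a,b in yx]); r=cv2.minAreaRect((w*1000).astype(np.float32)); print(st[i],r)
E
python3 go.py .5628 -.101 -.0065 -.256
```

```text
[ 266  175   29   89 1834] ((564.392333984375, -103.08495330810547), (16.011600494384766, 58.485897064208984), 73.1857681274414)
t 17.9 pos [ 0.5638 -0.1022  0.1059] w 0.0681 gf 0.0 F [-0.1 -1.3 -0.3]
 shift cm [-0.13 -0.09 11.24]  turn deg [ 0.01 -0.07 -0.02]
```

Emit:
servo_tool([
  [0.05,0.05,3.5,0,0,1.2,-0.6],
  [0,0,3.5,0,0,0,-0.6],
  [0,0,2.5,0,0,0,-0.6],
  [0,0,1.2,0,0,0,-0.6],
  [0,0,0.5,0,0,0,-0.6],
])

```text
clock: 18.45
position: [0.5638, -0.1026, -0.0071]
ee_rot: [0.0, 0.99, -0.138, -0.0]
contact_force: [-0.1, -0.0, -0.1]
width: 0.0684
gripper_force: 0.0
```

Emit:
servo_tool([
  [0,0,0,0,0,0,1],
  [0,0,0,0,0,0,1],
  [0,0,0,0,0,0,1],
  [0,0,0,0,0,0,1],
  [0,0,0,0,0,0,1],
])

```text
clock: 18.95
position: [0.5648, -0.1027, -0.0051]
ee_rot: [0.0, 0.99, -0.138, 0.002]
contact_force: [-0.5, -0.8, 5.6]
width: 0.0246
gripper_force: 60.2
```

```bash
python3 go.py .5125 .3028 -.0025 -.10
```

```text
t 18.9 pos [ 0.5648 -0.1027 -0.0051] w 0.0246 gf 60.2 F [-0.5 -0.8  5.6]
 shift cm [ -9.26 -39.82  -0.26]  turn deg [  0.03  -0.19 -10.13]
```

Emit:
servo_tool([
  [0,0,-2,0,0,0,1],
  [0,0,-3.5,0,0,0,1],
  [0,0,-3.5,0,0,0,1],
  [0,0,-3.5,0,0,-5.07,1],
  [0,0,-3,0,0,-5.07,1],
])

```text
clock: 19.45
position: [0.5635, -0.1021, 0.1502]
ee_rot: [0.0, 0.999, -0.048, 0.001]
contact_force: [0.5, -0.2, -2.4]
width: 0.0246
gripper_force: 59.3
```

Emit:
servo_tool([
  [-0.926,-3.98,0,0,0,0,1],
  [-0.926,-3.98,0,0,0,0,1],
  [-0.926,-3.98,0,0,0,0,1],
  [-0.926,-3.98,0,0,0,0,1],
  [-0.926,-3.98,0,0,0,0,1],
])

```text
clock: 19.95
position: [0.5365, 0.1019, 0.1483]
ee_rot: [0.0, 0.999, -0.05, 0.0]
contact_force: [0.3, -0.1, -2.3]
width: 0.0244
gripper_force: 59.4
```

Emit:
servo_tool([
  [-0.926,-3.98,0,0,0,0,1],
  [-0.926,-3.98,0,0,0,0,1],
  [-0.926,-3.98,0,0,0,0,1],
  [-0.926,-3.98,0,0,0,0,1],
  [-0.926,-3.98,0,0,0,0,1],
])

```text
clock: 20.45
position: [0.5103, 0.3046, 0.1482]
ee_rot: [0.0, 0.999, -0.05, -0.0]
contact_force: [0.2, -0.6, -0.9]
width: 0.0245
gripper_force: 59.4
```

Emit:
servo_tool([
  [0,0,0,0,0,0,1],
  [0,0,4,0,0,0,1],
  [0,0,4,0,0,0,1],
  [0,0,0,0,0,0,1],
  [0,0,0,0,0,0,1],
])

```text
clock: 20.95
position: [0.5109, 0.3024, 0.0681]
ee_rot: [0.001, 0.999, -0.05, -0.001]
contact_force: [0.2, 0.1, -1.4]
width: 0.0244
gripper_force: 59.6
```

```bash
python3 go.py .5125 .3028 -.0025 -.10
```

```text
t 20.9 pos [0.5109 0.3024 0.0681] w 0.0244 gf 59.6 F [ 0.2  0.1 -1.4]
 shift cm [ 0.16 -0.06  7.06]  turn deg [ 0.06  0.07 -0.02]
```

Emit:
servo_tool([
  [0.16,-0.06,2.5,0,0,0,1],
  [0,0,2.5,0,0,0,1],
  [0,0,1.3,0,0,0,1],
  [0,0,0.6,0,0,0,1],
  [0,0,0.2,0,0,0,1],
])

```text
clock: 21.45
position: [0.5136, 0.3036, -0.0021]
ee_rot: [-0.0, 0.999, -0.05, 0.001]
contact_force: [0.1, -0.4, -1.3]
width: 0.0248
gripper_force: 59.7
```

Emit:
servo_tool([
  [0,0,0,0,0,0,1],
  [0,0,0,0,0,0,0],
  [0,0,0,0,0,0,0],
  [0,0,0,0,0,0,0],
  [0,0,0,0,0,0,0],
])

```text
clock: 21.95
position: [0.513, 0.3036, -0.0024]
ee_rot: [-0.0, 0.999, -0.05, 0.0]
contact_force: [0.4, -0.1, -0.5]
width: 0.0427
gripper_force: 0.0
```

Emit:
servo_tool([
  [0,0,-3,0,0,0,0],
  [0,0,-3,0,0,0,0],
  [0,0,-3,0,0,0,0],
  [0,0,-3,0,0,0,-0.3],
  [0,0,-1,0,0,0,-0.6],
])

```text
clock: 22.45
position: [0.5146, 0.3044, 0.1307]
ee_rot: [-0.001, 0.999, -0.05, 0.003]
contact_force: [0.5, -0.1, 1.1]
width: 0.0677
gripper_force: 0.0
```

```bash
python3 go.py .5605 .1043 -.0065 .02
```

```text
t 22.4 pos [0.5146 0.3044 0.1307] w 0.0677 gf 0.0 F [ 0.5 -0.1  1.1]
 shift cm [ 4.19 20.1  13.72]  turn deg [-0.16 -0.33 -6.86]
```

Emit:
servo_tool([
  [0,0,0,0,0,-6.86,-0.6],
  [1.05,5,0,0,0,0,-0.6],
  [1.05,5,0,0,0,0,-0.6],
  [1.05,5,0,0,0,0,-0.6],
  [1.05,5,0,0,0,0,-0.6],
])

```text
clock: 22.95
position: [0.5573, 0.107, 0.1263]
ee_rot: [0.0, 1.0, 0.01, -0.001]
contact_force: [1.7, 0.1, 0.0]
width: 0.0684
gripper_force: 0.0
```

Emit:
servo_tool([
  [0,0,0,0,0,0,-0.6],
  [0,0,2.5,0,0,0,-0.6],
  [0,0,0,0,0,0,-0.6],
  [0,0,0,0,0,0,-0.6],
  [0,0,0,0,0,0,-0.6],
])

```text
clock: 23.45
position: [0.5579, 0.1093, 0.1026]
ee_rot: [0.0, 1.0, 0.01, 0.0]
contact_force: [-0.6, 0.2, -0.0]
width: 0.0681
gripper_force: 0.0
```

```bash
python3 - <<'E'
from fit import *
cw=optics.get_calibration("wrist"); im=optics.get_image("wrist")
hsv=cv2.cvtColor(im,cv2.COLOR_RGB2HSV); m=(abs(hsv[...,0].astype(int)-112)<12)&(hsv[...,1]>150)&(hsv[...,2]>60)
n,l,st,ce=cv2.connectedComponentsWithStats(m.astype(np.uint8))
for i in range(1,n):
    if st[i,4]>300:
        yx=np.argwhere(l==i)[::7]; w=np.array([atz(cw,(b,a),.046) for a,b in yx]); print(st[i],cv2.minAreaRect((w*1000).astype(np.float32)))
E
python3 go.py .5605 .1043 -.0065 .02
```

```text
[ 276  173   28   90 1896] ((561.39404296875, 102.5011978149414), (15.332584381103516, 58.222599029541016), 89.98814392089844)
t 23.5 pos [0.5582 0.1093 0.1029] w 0.0682 gf 0.0 F [0.  0.6 0.6]
 shift cm [ 0.22  0.51 10.94]  turn deg [-0.   -0.07  0.05]
```

Emit:
servo_tool([
  [0.27,0.6,3.5,0,0,1,-0.6],
  [0,0,3.2,0,0,0,-0.6],
  [0,0,2.5,0,0,0,-0.6],
  [0,0,1.2,0,0,0,-0.6],
  [0,0,0.5,0,0,0,-0.6],
])

```text
clock: 24.0
position: [0.5603, 0.103, -0.0074]
ee_rot: [0.0, 1.0, 0.002, -0.001]
contact_force: [-0.2, -0.1, 0.3]
width: 0.0683
gripper_force: 0.0
```

Emit:
servo_tool([
  [0,0,0,0,0,0,1],
  [0,0,0,0,0,0,1],
  [0,0,0,0,0,0,1],
  [0,0,0,0,0,0,1],
  [0,0,0,0,0,0,1],
])

```text
clock: 24.5
position: [0.5618, 0.1029, -0.0052]
ee_rot: [-0.0, 1.0, 0.001, 0.002]
contact_force: [0.0, 1.0, 5.7]
width: 0.0245
gripper_force: 60.3
```

```bash
python3 go.py .5205 -.2911 -.0025 .015
```

```text
t 24.5 pos [ 0.5618  0.1029 -0.0052] w 0.0245 gf 60.3 F [0.  1.  5.7]
 shift cm [-4.72 39.33 -0.27]  turn deg [-0.02 -0.18 -0.73]
```

Emit:
servo_tool([
  [0,0,-2,0,0,0,1],
  [0,0,-3.5,0,0,0,1],
  [0,0,-3.5,0,0,0,1],
  [0,0,-3.5,0,0,-0.73,1],
  [0,0,-3,0,0,0,1],
])

```text
clock: 25.0
position: [0.5603, 0.1026, 0.1499]
ee_rot: [0.0, 1.0, 0.008, 0.0]
contact_force: [0.5, -0.0, -2.3]
width: 0.0247
gripper_force: 59.4
```

Emit:
servo_tool([
  [-0.47,3.93,0,0,0,0,1],
  [-0.47,3.93,0,0,0,0,1],
  [-0.47,3.93,0,0,0,0,1],
  [-0.47,3.93,0,0,0,0,1],
  [-0.47,3.93,0,0,0,0,1],
])

```text
clock: 25.5
position: [0.5391, -0.0955, 0.148]
ee_rot: [-0.0, 1.0, 0.008, -0.0]
contact_force: [0.1, 0.0, -2.3]
width: 0.0243
gripper_force: 59.5
```

Emit:
servo_tool([
  [-0.47,3.93,0,0,0,0,1],
  [-0.47,3.93,0,0,0,0,1],
  [-0.47,3.93,0,0,0,0,1],
  [-0.47,3.93,0,0,0,0,1],
  [-0.47,3.93,0,0,0,0,1],
])

```text
clock: 26.0
position: [0.5186, -0.2923, 0.1478]
ee_rot: [-0.0, 1.0, 0.007, -0.0]
contact_force: [0.5, -0.1, -3.0]
width: 0.0246
gripper_force: 59.5
```

Emit:
servo_tool([
  [0,0,0,0,0,0,1],
  [0,0,4,0,0,0,1],
  [0,0,4,0,0,0,1],
  [0,0,0,0,0,0,1],
  [0,0,0,0,0,0,1],
])

```text
clock: 26.5
position: [0.5191, -0.2903, 0.068]
ee_rot: [-0.001, 1.0, 0.008, -0.001]
contact_force: [0.2, 0.0, -1.6]
width: 0.0242
gripper_force: 59.9
```

```bash
python3 go.py .5205 -.2911 -.0025 .015
```

```text
t 26.5 pos [ 0.5191 -0.2903  0.068 ] w 0.0242 gf 59.9 F [ 0.2  0.  -1.6]
 shift cm [0.14 0.08 7.05]  turn deg [-0.07  0.09  0.02]
```

Emit:
servo_tool([
  [0.14,0.08,2.5,0,0,0,1],
  [0,0,2.5,0,0,0,1],
  [0,0,1.3,0,0,0,1],
  [0,0,0.6,0,0,0,1],
  [0,0,0.2,0,0,0,1],
])

```text
clock: 27.0
position: [0.5217, -0.2922, -0.002]
ee_rot: [0.001, 1.0, 0.008, 0.001]
contact_force: [0.5, -0.2, -2.6]
width: 0.025
gripper_force: 59.9
```

Emit:
servo_tool([
  [0,0,0,0,0,0,1],
  [0,0,0,0,0,0,0],
  [0,0,0,0,0,0,0],
  [0,0,0,0,0,0,0],
  [0,0,0,0,0,0,0],
])

```text
clock: 27.5
position: [0.5212, -0.2921, -0.0022]
ee_rot: [0.0, 1.0, 0.008, 0.0]
contact_force: [0.3, 0.3, -0.4]
width: 0.043
gripper_force: 0.0
```

Emit:
servo_tool([
  [0,0,-3,0,0,0,0],
  [0,0,-3,0,0,0,0],
  [0,0,-3,0,0,0,0],
  [0,0,-3,0,0,0,-0.3],
  [0,0,-4,0,0,0,-0.7],
])

```text
clock: 28.0
position: [0.5199, -0.2911, 0.1574]
ee_rot: [-0.001, 1.0, 0.008, -0.001]
contact_force: [0.3, 0.1, 0.1]
width: 0.0684
gripper_force: 0.0
```

```bash
python3 go.py .4364 -.0031 .022 .015
```

```text
t 28.0 pos [ 0.5199 -0.2911  0.1574] w 0.0684 gf 0.0 F [0.3 0.1 0.1]
 shift cm [ -7.92 -28.92  13.54]  turn deg [-0.09  0.13  0.  ]
```

Emit:
servo_tool([
  [-0.79,-2.89,0,0,0,0,-0.8],
  [-0.79,-2.89,0,0,0,0,-0.8],
  [-0.79,-2.89,0,0,0,0,-0.8],
  [-0.79,-2.89,0,0,0,0,-0.8],
  [-0.79,-2.89,0,0,0,0,-0.8],
], squeeze=30)

```text
clock: 28.5
position: [0.4787, -0.1468, 0.1574]
ee_rot: [0.0, 1.0, 0.007, 0.0]
contact_force: [-0.2, 0.4, 0.5]
width: 0.077
gripper_force: 0.0
```

Emit:
servo_tool([
  [-0.79,-2.89,0,0,0,0,-0.8],
  [-0.79,-2.89,0,0,0,0,-0.8],
  [-0.79,-2.89,0,0,0,0,-0.8],
  [-0.79,-2.89,0,0,0,0,-0.8],
  [-0.79,-2.89,0,0,0,0,-0.8],
])

```text
clock: 29.0
position: [0.437, -0.0029, 0.1574]
ee_rot: [0.0, 1.0, 0.007, 0.0]
contact_force: [0.2, 0.8, -0.1]
width: 0.0776
gripper_force: 0.0
```

Emit:
servo_tool([
  [0,0,0,0,0,0,-0.8],
  [0,0,2,0,0,0,-0.8],
  [0,0,1,0,0,0,-0.8],
  [0,0,0,0,0,0,-0.8],
  [0,0,0,0,0,0,-0.8],
])

```text
clock: 29.5
position: [0.4378, -0.0045, 0.1272]
ee_rot: [0.0, 1.0, 0.007, -0.0]
contact_force: [0.3, -0.5, 0.7]
width: 0.0766
gripper_force: 0.0
```

```bash
python3 - <<'E'
from fit import *
cs=optics.get_calibration("side"); cw=optics.get_calibration("wrist");w=optics.get_image("wrist");optics.get_image("side")
L=finder.silhouettes("bottle_blue","side"); print([(round(d["p"],2),d["box"]) for d in L[:2]])
L=[d for d in L if d["box"][0]<300]
if L: print(fit("bottle",[(cs,L[0]["region"])],(.436,-.003,0)))
L=finder.silhouettes("bottle_blue","wrist"); print([(round(d["p"],2),d["box"]) for d in L[:2]])
if L: print(fit("bottle",[(cw,L[0]["region"])],(.436,-.003,0)))
E
python3 go.py .4364 -.0031 .022 .015
```

```text
[(0.83, [252.7, 221.7, 19.9, 38.5]), (0.25, [263.1, 143.6, 85.1, 53.9])]
(array([ 0.43514071, -0.00479118, -0.00982323]), np.float64(0.9387794702629281))
[(0.56, [277.1, 208.0, 60.9, 69.6])]
(array([ 0.43799956, -0.00459276,  0.25732083]), np.float64(0.9510956807406578))
t 29.7 pos [ 0.4381 -0.0044  0.1277] w 0.0770 gf 0.0 F [ 0.3 -0.3  0.5]
 shift cm [-0.17 -0.13 10.57]  turn deg [ 0.02 -0.07 -0.02]
```

Emit:
servo_tool([
  [-0.1,0,3.2,0,0,0,-0.8],
  [0,0,3.2,0,0,0,-0.8],
  [0,0,2.4,0,0,0,-0.8],
  [0,0,1.2,0,0,0,-0.8],
  [0,0,0.5,0,0,0,-0.8],
])

```text
clock: 30.2
position: [0.4359, -0.004, 0.0212]
ee_rot: [-0.0, 1.0, 0.007, -0.001]
contact_force: [0.3, 0.9, 0.0]
width: 0.0769
gripper_force: 0.0
```

Emit:
servo_tool([
  [0,0,0,0,0,0,1],
  [0,0,0,0,0,0,1],
  [0,0,0,0,0,0,1],
  [0,0,0,0,0,0,1],
  [0,0,0,0,0,0,1],
])

```text
clock: 30.7
position: [0.4376, -0.0042, 0.0233]
ee_rot: [0.0, 1.0, 0.008, 0.001]
contact_force: [-0.8, 0.7, 6.2]
width: 0.0362
gripper_force: 29.8
```

```bash
python3 go.py .6042 -.3334 .0255 .015
```

```text
t 30.7 pos [ 0.4376 -0.0042  0.0233] w 0.0362 gf 29.8 F [-0.8  0.7  6.2]
 shift cm [16.16 33.17 -0.22]  turn deg [ 0.03 -0.15  0.01]
```

Emit:
servo_tool([
  [0,0,-2,0,0,0,1],
  [0,0,-3,0,0,0,1],
  [0,0,-3,0,0,0,1],
  [0,0,-3,0,0,0,1],
  [0,0,-2,0,0,0,1],
])

```text
clock: 31.2
position: [0.4372, -0.0041, 0.1545]
ee_rot: [0.0, 1.0, 0.008, 0.002]
contact_force: [0.2, -0.3, -0.2]
width: 0.0358
gripper_force: 30.5
```

Emit:
servo_tool([
  [1.62,3.32,0,0,0,0,1],
  [1.62,3.32,0,0,0,0,1],
  [1.62,3.32,0,0,0,0,1],
  [1.62,3.32,0,0,0,0,1],
  [1.62,3.32,0,0,0,0,1],
])

```text
clock: 31.7
position: [0.5203, -0.1701, 0.1523]
ee_rot: [0.0, 1.0, 0.008, 0.0]
contact_force: [0.3, 0.1, 0.1]
width: 0.0357
gripper_force: 30.5
```

Emit:
servo_tool([
  [1.62,3.32,0,0,0,0,1],
  [1.62,3.32,0,0,0,0,1],
  [1.62,3.32,0,0,0,0,1],
  [1.62,3.32,0,0,0,0,1],
  [1.62,3.32,0,0,0,0,1],
])

```text
clock: 32.2
position: [0.6038, -0.3348, 0.152]
ee_rot: [-0.0, 1.0, 0.008, -0.0]
contact_force: [-0.1, 0.6, -1.0]
width: 0.0353
gripper_force: 30.5
```

Emit:
servo_tool([
  [0,0,0,0,0,0,1],
  [0,0,3,0,0,0,1],
  [0,0,3,0,0,0,1],
  [0,0,0,0,0,0,1],
  [0,0,0,0,0,0,1],
])

```text
clock: 32.7
position: [0.6031, -0.3329, 0.0921]
ee_rot: [-0.0, 1.0, 0.008, -0.001]
contact_force: [0.6, -0.1, -0.0]
width: 0.0357
gripper_force: 30.5
```

```bash
python3 go.py .6042 -.3334 .0255 .015
```

```text
t 32.7 pos [ 0.6031 -0.3329  0.0921] w 0.0357 gf 30.5 F [ 0.6 -0.1 -0. ]
 shift cm [0.11 0.05 6.66]  turn deg [-0.05  0.07  0.02]
```

Emit:
servo_tool([
  [0.11,0.05,2.5,0,0,0,1],
  [0,0,2,0,0,0,1],
  [0,0,1.3,0,0,0,1],
  [0,0,0.6,0,0,0,1],
  [0,0,0.25,0,0,0,1],
])

```text
clock: 33.2
position: [0.6051, -0.3342, 0.0264]
ee_rot: [0.0, 1.0, 0.008, 0.0]
contact_force: [-1.4, 2.9, 9.5]
width: 0.0355
gripper_force: 31.5
```

Emit:
servo_tool([
  [0,0,0,0,0,0,1],
  [0,0,0,0,0,0,1],
  [0,0,0,0,0,0,-0.25],
  [0,0,0,0,0,0,-0.25],
  [0,0,0,0,0,0,-0.25],
])

```text
clock: 33.7
position: [0.6048, -0.3342, 0.0261]
ee_rot: [0.0, 1.0, 0.008, 0.0]
contact_force: [-0.4, -0.7, -0.2]
width: 0.0529
gripper_force: 0.0
```

Emit:
servo_tool([
  [0,0,-1.5,0,0,0,-0.25],
  [0,0,-3,0,0,0,-0.25],
  [0,0,-3,0,0,0,-0.25],
  [0,0,-3,0,0,0,-0.25],
  [0,0,-3,0,0,0,-0.25],
])

```text
clock: 34.2
position: [0.6047, -0.3341, 0.1633]
ee_rot: [0.0, 1.0, 0.008, 0.001]
contact_force: [0.7, -0.6, 0.1]
width: 0.0537
gripper_force: 0.0
```

Emit:
servo_tool([
  [-4,-4,0,0,0,0,-0.25],
  [-4,-4,0,0,0,0,-0.25],
  [-4,-4,0,0,0,0,-0.25],
  [0,4,0,0,0,0,-0.25],
  [-2,0,0,0,0,0,-0.25],
])

```text
clock: 34.7
position: [0.478, -0.2718, 0.1615]
ee_rot: [0.002, 1.0, 0.008, 0.001]
contact_force: [0.7, -0.5, 0.5]
width: 0.0533
gripper_force: 0.0
```

Run:
```python
from fit import *
np.set_printoptions(precision=4,suppress=True)
s=manip.get_state();print(s["clock"],s["position"])
t=optics.get_image("top");b=optics.get_image("side")
cv2.imwrite("pics/fin.png",cv2.cvtColor(np.hstack([cv2.resize(t[120:300,80:460],(440,208)).copy(),]),cv2.COLOR_RGB2BGR))
o=np.vstack([cv2.resize(t[125:285,80:450],(640,277)),cv2.resize(b[110:390,200:560],(400,311))[:,:400] if 0 else cv2.copyMakeBorder(cv2.resize(b[110:390,200:560],(400,311)),0,0,0,240,0)])
cv2.imwrite("pics/fin.png",cv2.cvtColor(o,cv2.COLOR_RGB2BGR))
```

```text
34.7 [ 0.478  -0.2718  0.1615]
```

View pics/fin.png

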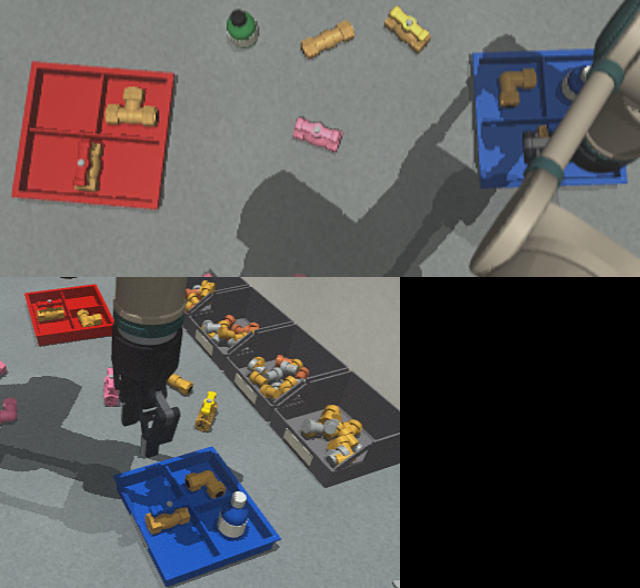

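The final picture shows every part standing flat in its compartment:
- **Red tray:** tee at (132,108), red valve at (88,168).
- **Blue tray:** elbow at (517,85) and bottle at (575,82), in separate small compartments. The blue valve is in the long one, seen at (165,520) in the side view.
- **Bystanders:** not moved.

The arm is clear of everything, so I'm handing in.

```bash
python3 -c "
from rig import manip
print(manip.sign_off())"
```

```text
the job is handed in; nothing more can be done
None
```

Both kits are in their trays and the job is handed in at about 35 s of the 133 s allowed; the final pictures show every part in its right compartment and the bystanders unmoved, but the hand-in gave no verdict.

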